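Lock the glass torch's tilt with its linch pin

TASK

Press the red ball on the torch's tail lever down until the lever rests on its stop, so that the holes line up. Then push the yellow-headed linch pin through the torch stand, on the side of the bench where the pin lies, fully home with its head against the stand, and only then flip its sprung ring over so that it snaps shut over the pin's end. Leave everything else on the bench where it stands.

Things in the scene. Friction and masses are not known exactly. Their poses are not given: they have to be found in the camera images.
- stand: Fixed torch stand. Base plate x -60 to 180, y -50 to 50, 12 thick; two upright aluminium cheeks, y -22 to -12 and 12 to 22, x -22 to 132, tops 118 above the bench. Origin on the bench below the lock hole, z up. Torch pivot: along y at x 110, 100 high; the torch lies beyond it (+x), its tail lever runs to -x. Yaw varies by 20 degrees.
- lock_hole (a point): Centre of the lock hole's mouth on the outer face of the near (y -22) cheek, 100 above the bench; axes as the stand's. The hole, 15 x 15 square, runs level along the stand's y through both cheeks; the pin goes in here, moving towards the stand's +y.
- ball (a point): Centre of the red ball (32 diameter) on the end of the tail lever, 200 from the pivot axis. It swings in the stand's x-z plane about the pivot; with the lever on its stop it is at stand x -90, 100 above the bench.
- torch (a joint): Tilt of torch and tail lever, rad: 0 = lever level on its stop, its own hole (17 square, in a plate 12 thick midway between the cheeks) in line with the lock hole; grows as the ball rises, up to 1.0. Stiff: it stays where it is left; pressing the ball down takes about 2 to 7 N.
- pin_head (a point): Grasp centre of the loose linch pin's yellow head. Pin x points along the shank to the tip, z up as it lies. Head: x -44 to 16, 24 wide, 44 tall (22 below and above). Steel shank 12 x 12, axis 16 below this point, x 16 to 78, last 12 tapered. Lies level on the bench, 0.3 kg. Fully home = head front (x 16) against the near cheek. Low objects lie 60 or more to either side.
- pin_tip (a point): Tip of the pin's shank, on the shank's axis; axes as the pin's. When fully home it stands 18 past the far cheek.
- ring_hinge (a point): Centre of the ring's hinge axis (along the pin's y) at the back of the pin's head: 28 behind and 14 above pin_head.
- ring_bar (a point): Middle of the red cross bar (10 diameter, 50 long, along the pin's y) ending the ring; pinch or push here. The ring is a loop of 6 mm wire: legs at pin y -25 and 25, 119 long from the hinge, then turned down 30 to this bar. Shut, the legs lie level above head and stand, the bar is 13 in front of the pin's tip at the shank's height.
- ring (a joint): Angle of the ring about its hinge, rad: 0 = open, up and back behind the head; 2.6 = shut, bar in front of the pin's tip. It swings up over the head. An over-centre spring holds it at either end; brought past the middle (1.3) it snaps on to the other end by itself. It takes about 1 to 3 N at the bar.
- graphite: Bystander: black graphite block 80 x 32 x 30 beside the pin; origin under its centre.
- dome: Bystander: green glass dome, 52 diameter, 34 tall, beside the pin; origin under its centre.
- vase: Bystander: amber glass vase, 68 diameter, 150 tall; origin under its centre.
- tin: Bystander: small round steel tin, 48 diameter, 42 tall, between pin and stand; origin under its centre.
- tripod: Bystander: brass tripod, 100 across, 78 tall; origin under its centre.
- tweezers: Bystander: steel tweezers 165 long, 12 tall, on the black pad (8 thick); origin under the centre.
- wrench: Bystander: steel wrench 160 long lying near the robot.
- cup: Bystander: blue cup, 70 diameter, 85 tall; origin under its centre.

How it is judged:
By the outcome, as a careful person would: the job done as asked, in the order asked, and still so for the second after the job is handed in, with the robot touching nothing.
It also fails if it takes over 69 s, if anything falls off the work surface, if the arm or the gripper's body presses on something with over 40 N, if the wrist force passes 120 N, or if a joint passes its speed limit or range.

ROBOT

A 6-joint arm with a two-finger parallel gripper is mounted at the origin on the work surface. World frame = base frame: x ahead of the robot, y to its left, z up, the work surface at z = 0. Lengths are in mm, angles in rad, forces in N, time in s.
With the tool pointing down it reaches from about 325 to 875 mm from the base axis. Payload 4.4 kg.
Tool frame: the origin (TCP) lies on the centre line of the jaws, within the pads' length; the fingertips stand bot.tips_ahead ahead of it and the grasp point (between the pads) is the TCP (bot.tips_ahead is the distance from the TCP to the fingertips, in mm); z points along the fingers, y is the line along which they close (so a half turn about z gives the same grasp; the last joint's range is limited). The gripper opens to 85 mm and grips with 20 to 120 N. Pads are 22 mm wide; open, the fingers measure 114 mm over their backs; the gripper's body (76 mm by 85 mm) begins 54 mm behind the grasp point. The pads swing forward as they close: fully open they stand 13 mm farther back than shut.
Start: joints at [0.977, 0.207, 1.542, -0, 1.393, -0.15], TCP at [246.9, 519.296, 250.282] pointing down, gripper open.
Joint ranges: [-2.73, 2.73], [-0.86, 2.22], [0.23, 2.46], [-1.11, 4.25], [0.08, 2.63], [-2.82, 2.82]. Speed limits (rad/s): [2.79, 2.79, 3.14, 3.14, 3.14, 3.14].

INTERFACE

Orientations are given as a unit quaternion [x, y, z, w].
In Python, from cell import bot gives the robot as it stands.
- The arm moves only by the shell command python3 -m jog 'ROWS' [FORCE]. ROWS is a JSON object of lists of equal length, an entry for each row: "dp": the shift along the tool's x, y, z in mm, a list of three; "roll": the turn about the tool's z in degrees; "gripper": the opening, from -1 (shut) to 1 (fully open). A call has exactly 5 rows; each row shifts and turns the commanded pose from where the row before left it, along the tool's axes as they then stand; what a row does not reach is not made up. A row lasts 1/10 s, in which the tool goes at most 50 mm and 8.59 degrees, less where a joint would pass 70% of its speed; a pose out of reach is approached as far as the arm can. A call with a gripper value outside its range is refused whole. The fingers move at their own pace and stop on an object; FORCE is the grip in N (left out, the last holds). Time passes only in rows, so rows that do not move let the fingers close, or fill a call up. It gives the time, the measured TCP pose, the force, the opening and the grip force at its end, in the units of the state.
- bot.get_state(): the state, without advancing time (a new reading comes with each control period).
- bot.camera(name): name is "side" or "top"; returns (picture, depth): 420x560x3 uint8, red, green, blue; 420x560 float32, mm along the optical axis (not along the pixel's ray), 0 where there is no reading.
- bot.camera_model(name): a dict with "fovy" (degrees; the focal length in pixels is half the picture's height over the tangent of half this angle, whatever the lens; pixels are square), "cx", "cy" (the principal point, pixels), "pose" (4x4, takes a point from camera to world coordinates). Camera axes: x right, y down, z forward; pixel columns grow to the right and rows downward; lengths in mm; the calibration is good to about 2 mm. A picture is of the moment at which its call begins. camera_model takes no time and is no camera call.
- bot.job_done(): hands the job in; it is judged then, once.
The state is a dict: "time": time; "joint_pos": joint angles; "dq": joint speeds; "effort": joint torques, N m; "tcp_pos": TCP position; "ee_rot": TCP orientation; "wrist_force": force on the tool from outside, world axes, zero at the start; "torque": the same for the moment, N m; "finger_gap": finger opening in mm; "grasp_force": force on a finger pad.
Only numpy, scipy, OpenCV 4.12 (cv2) and the standard library are available. Lean on these libraries where they do the work, as an engineer would, in place of code of your own. Each camera call takes 0.05 s, during which the arm holds its last target. There are 200 camera calls.

## Working session

There is one attempt and no reset: what is moved stays moved. The work goes in short steps, Python scripts to look and compute and a shell command to move; the robot and the scene stay as the last step left them, time stands still between calls to the robot, and variables do not carry over. Pictures are saved under pics/ and viewed, at most 10 in all, crops included, and the job is handed in when it is done.

```bash
ls; mkdir -p pics; python3 - <<'E'
from cell import bot
import cv2,numpy as np
for n in("side","top"):
    p,d=bot.camera(n); m=bot.camera_model(n)
    cv2.imwrite(f"pics/{n}0.png",p[:,:,::-1]); np.savez(f"{n}0.npz",p=p,d=d)
    print(n,m)
print(bot.get_state(),bot.tips_ahead)
E
```

```text
pics
side {'fovy': 42.913253896855174, 'cx': 280.0482459055713, 'cy': 207.7432671630423, 'pose': array([[ 9.74023718e-01, -1.63763894e-01,  1.56394319e-01,
         3.19676778e+02],
       [-2.26117766e-01, -7.40558114e-01,  6.32806792e-01,
        -1.00111189e+03],
       [ 1.21881772e-02, -6.51732358e-01, -7.58351094e-01,
         1.28634542e+03],
       [ 0.00000000e+00,  0.00000000e+00,  0.00000000e+00,
         1.00000000e+00]])}
top {'fovy': 48.744807134747084, 'cx': 278.68350364397537, 'cy': 208.79690169490524, 'pose': array([[ 1.80701143e-02, -9.92147200e-01,  1.23763499e-01,
         4.36071870e+02],
       [-9.99832110e-01, -1.83070417e-02, -7.77286029e-04,
         9.33565143e+00],
       [ 3.03692570e-03, -1.23728675e-01, -9.92311439e-01,
         1.19979600e+03],
       [ 0.00000000e+00,  0.00000000e+00,  0.00000000e+00,
         1.00000000e+00]])}
{'time': 0.1, 'joint_pos': array([ 9.76495667e-01,  2.07338118e-01,  1.54284188e+00,  4.59351376e-05,
        1.39352527e+00, -1.50509981e-01]), 'dq': array([-0.00090824, -0.00022364, -0.00291746, -0.00035278,  0.00126572,
       -0.00080514]), 'effort': array([-1.05001018e-03, -3.84094548e+01, -2.92549270e+01, -2.52889386e-04,
        4.77705267e-03, -2.94225129e-05]), 'tcp_pos': array([246.51380815, 518.74400223, 249.22535685]), 'ee_rot': array([ 2.20082739e-01,  9.75480636e-01, -9.75680184e-04, -4.05399511e-04]), 'wrist_force': array([ 0.08015457,  0.27889608, -0.56809881]), 'torque': array([ 0.0014132 ,  0.04510632, -0.05660966]), 'grasp_force': 0.0, 'finger_gap': 85.06287791893476} 19.0
```

View pics/side0.png

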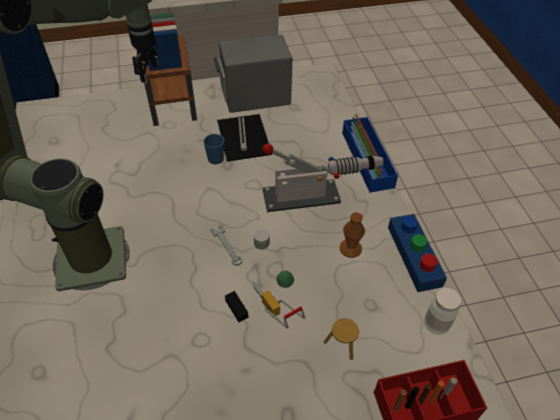

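View pics/top0.png

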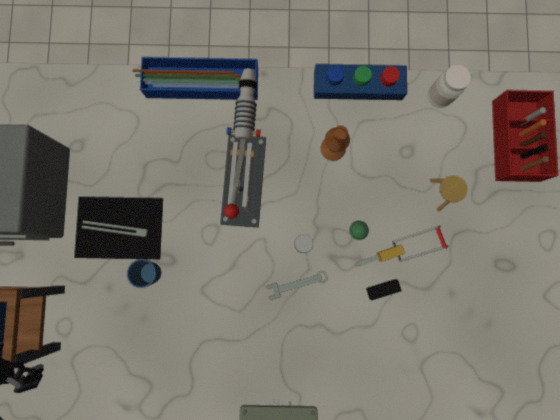

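The side view shows the ball at (268,149), stand at (300,185), yellow head at (271,302) and red bar at (292,313). The top view shows the stand at (243,180), head at (391,253), shank tip near (357,264) and bar at (442,237).

```bash
python3 - <<'E'
import cv2,numpy as np
t=np.load("top0.npz")['p'][:,:,::-1];s=np.load("side0.npz")['p'][:,:,::-1]
def crop(im,x,y,w,h,k):
    return cv2.resize(im[y:y+h,x:x+w],None,fx=k,fy=k,interpolation=cv2.INTER_CUBIC)
c=np.zeros((600,800,3),np.uint8)
def put(a,x,y): c[y:y+a.shape[0],x:x+a.shape[1]]=a
put(crop(t,215,125,60,108,5),0,0)      # 300x540
put(crop(t,350,220,100,60,5),300,0)   # 500x300
put(crop(s,245,260,64,70,4),300,304) #256x280
put(crop(s,255,140,60,72,4),560,304)
cv2.imwrite("pics/crop0.png",c)
E
```

```text
(no output)
```

View pics/crop0.png

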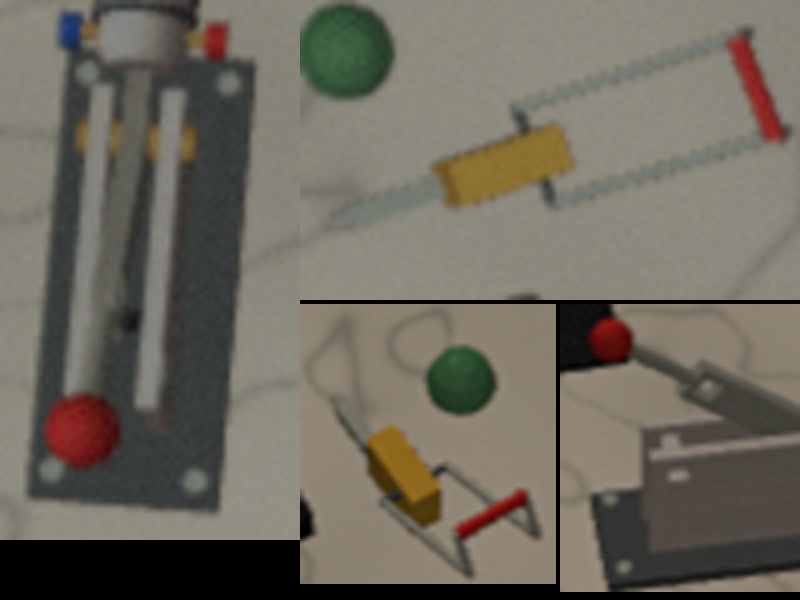

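The crop shows clean points: base plate corners, ball, the near-cheek lock hole (crop 680,476), head-top corners, shank tip (332,222) and bar ends. I'll fit the poses from these.

```bash
cat > h.py <<'E'
from cell import bot
import numpy as np
from scipy.optimize import least_squares
M={n:bot.camera_model(n) for n in("side","top")}
def proj(n,P):
    m=M[n];T=np.linalg.inv(m['pose']);q=np.asarray(P)@T[:3,:3].T+T[:3,3]
    f=210/np.tan(np.radians(m['fovy']/2));return q[...,:2]/q[...,2:]*f+[m['cx'],m['cy']]
def plane(n,uv,z):
    m=M[n];f=210/np.tan(np.radians(m['fovy']/2))
    d=m['pose'][:3,:3]@np.array([(uv[0]-m['cx'])/f,(uv[1]-m['cy'])/f,1]);c=m['pose'][:3,3]
    return c+d*(z-c[2])/d[2]
def W(v,P,z0=0):
    x,y,a=v[:3];P=np.asarray(P,float);c,s=np.cos(a),np.sin(a)
    return np.array([x+c*P[0]-s*P[1],y+s*P[0]+c*P[1],z0+P[2]])
def fit(obs,v0,z0=0):
    r=lambda v:np.concatenate([proj(n,W(v,P(v) if callable(P) else P,z0))-uv for n,uv,P in obs])
    s=least_squares(r,v0,loss='soft_l1');return s.x,r(s.x).reshape(-1,2).round(1)
E
cat > fit.py <<'E'
from h import *
A=lambda x,y:(215+x/5,125+y/5)
B=lambda x,y:(350+(x-300)/5,220+y/5)
C=lambda x,y:(245+(x-300)/4,260+(y-304)/4)
D=lambda x,y:(255+(x-560)/4,140+(y-304)/4)
ball=lambda v:(110-200*np.cos(v[3]),0,100+200*np.sin(v[3]))
st=[("top",A(29,497),(-60,50,12)),("top",A(217,511),(-60,-50,12)),("top",A(255,63),(180,-50,12)),
("side",D(594,494),(-60,50,12)),("side",D(610,587),(-60,-50,10)),("side",D(680,476),(0,-22,100)),
("top",A(82,430),ball),("side",D(611,340),ball)]
v,r=fit(st,[650,100,0,.4]);print("stand",v,r.tolist())
pn=[("top",B(440,163),(16,-12,22)),("top",B(457,207),(16,12,22)),("top",B(575,163),(-44,12,22)),("top",B(560,125),(-44,-12,22)),
("top",B(330,224),(78,0,-16)),("top",B(737,40),(-114.5,-25,101)),("top",B(777,138),(-114.5,25,101)),
("side",C(335,398),(78,0,-16)),("side",C(460,530),(-114.5,25,101)),("side",C(523,495),(-114.5,-25,101))]
p,r=fit(pn,[550,-250,1.4],22);print("pin",p,r.tolist())
np.savez("fit.npz",v=v,p=p)
print("ball",W(v,ball(v)),"ball0",W(v,(-90,0,100)),"hole",W(v,(0,-22,100)))
c,s=np.cos(p[2]),np.sin(p[2])
for k,uv,z in(("dome",(359,230),10),("graph",(384,290),15),("tin",(304,243),30),("vase",(334,145),75),("trip",(453,189),78)):
    w=plane("top",uv,z);d=w[:2]-p[:2];print(k,w.round(),"in pin",c*d[0]+s*d[1],-s*d[0]+c*d[1])
E
python3 fit.py
```

```text
stand [ 5.99584793e+02  1.05534790e+02 -6.00231604e-02  6.70100408e-01] [[-1.0, -0.7], [0.2, -0.4], [0.2, -1.4], [-2.1, 0.2], [-1.5, 0.5], [-1.1, -0.1], [0.2, -0.8], [-0.4, 0.8]]
pin [ 471.13140298 -262.23645652    1.92568764] [[1.1, -0.7], [1.1, -0.3], [0.1, 0.5], [-0.4, -1.1], [-1.1, 0.1], [-0.6, -1.0], [-0.6, -0.3], [-1.4, -0.2], [-1.5, 1.8], [-0.4, 0.7]]
ball [552.9171244  108.33930018 224.21293723] ball0 [509.74686972 110.93363165 100.        ] hole [598.26507654  83.57440906 100.        ]
dome [ 533. -199.   10.] in pin 37.4680867883223 -80.1877680622807
graph [ 382. -261.   15.] in pin 32.067638631303375 82.78739671992027
tin [496. -57.  30.] in pin 183.75350476919525 -94.92540258412886
vase [ 739. -126.   75.] in pin 34.40984576432686 -298.30676362389136
trip [ 633. -418.   78.] in pin -202.70761180160707 -97.33953891218721
```

```bash
cat > go.py <<'E'
import sys
from h import *
from scipy.spatial.transform import Rotation as R
s=bot.get_state();r=R.from_quat(s['ee_rot']).as_matrix()
print("t",s['time'],"tcp",s['tcp_pos'].round(1),"F",s['wrist_force'].round(1),"gap",round(s['finger_gap'],1),"grip",round(s['grasp_force'],1),"yawY",np.degrees(np.arctan2(r[1,1],r[0,1])).round(2))
if len(sys.argv)>3: print("tool delta",(r.T@(np.array(sys.argv[1:4],float)-s['tcp_pos'])).round(1))
E
python3 -m jog '{"dp":[[0,0,-10],[0,0,-10],[0,0,-10],[0,0,-10],[0,0,-10]],"roll":[8,8,8,8,8],"gripper":[-1,-1,-1,-1,-1]}' 40
python3 -m jog '{"dp":[[0,0,0],[0,0,0],[0,0,0],[0,0,0],[0,0,0]],"roll":[4.3,0,0,0,0],"gripper":[-1,-1,-1,-1,-1]}'
python3 go.py 545 108.8 290
```

```text
time: 0.6
tcp_pos: [246.7, 519.0, 300.0]
ee_rot: [0.543, 0.84, -0.001, -0.0]
wrist_force: [0.7, -0.1, 0.4]
finger_gap: 12.4
grasp_force: 0.0
time: 1.1
tcp_pos: [246.8, 519.1, 299.8]
ee_rot: [0.571, 0.821, -0.0, 0.0]
wrist_force: [-0.5, 0.5, 0.2]
finger_gap: 0.5
grasp_force: 0.0
t 1.1 tcp [246.8 519.1 299.8] F [-0.5  0.5  0.2] gap 0.5 grip 0.0 yawY 20.31
tool delta [-488.3  137.3   10. ]
```

```bash

python3 -m jog '{"dp":[[-25,7,0],[-25,7,0],[-25,7,0],[-25,7,0],[-25,7,0]],"roll":[0,0,0,0,0],"gripper":[-1,-1,-1,-1,-1]}' >/dev/null
python3 -m jog '{"dp":[[-25,7,0],[-25,7,0],[-25,7,0],[-25,7,0],[-25,7,0]],"roll":[0,0,0,0,0],"gripper":[-1,-1,-1,-1,-1]}' >/dev/null
python3 -m jog '{"dp":[[-25,7,0],[-25,7,0],[-25,7,0],[-25,7,0],[-25,7,0]],"roll":[0,0,0,0,0],"gripper":[-1,-1,-1,-1,-1]}' >/dev/null
python3 -m jog '{"dp":[[-24,7,0],[-24,7,0],[-24,7,0],[-24,7,0],[-18,4,0]],"roll":[0,0,0,0,0],"gripper":[-1,-1,-1,-1,-1]}' 
python3 go.py 545 108.8 262
```

```text
time: 3.1
tcp_pos: [545.6, 106.8, 300.1]
ee_rot: [0.572, 0.82, -0.0, -0.0]
wrist_force: [-0.4, 0.1, 0.9]
finger_gap: 0.2
grasp_force: 0.0
t 3.1 tcp [545.6 106.8 300.1] F [-0.4  0.1  0.9] gap 0.2 grip 0.0 yawY 20.25
tool delta [ 2.1  0.2 38.1]
```

```bash

python3 -m jog '{"dp":[[0.5,0,8],[0.5,0,8],[0.5,0,8],[0.5,0,8],[0,0,6]],"roll":[0,0,0,0,0],"gripper":[-1,-1,-1,-1,-1]}' | grep -E "tcp|force"
python3 -m jog '{"dp":[[2.5,-5.7,12.4],[2.5,-5.7,12.4],[2.5,-5.7,12.4],[2.5,-5.7,12.4],[2.5,-5.7,12.4]],"roll":[0,0,0,0,0],"gripper":[-1,-1,-1,-1,-1]}' | grep -E "tcp|force"
python3 -m jog '{"dp":[[0.5,-1.1,12],[0.5,-1.1,12],[0.5,-1.1,12],[0.5,-1.1,11],[0.5,-1.1,9]],"roll":[0,0,0,0,0],"gripper":[-1,-1,-1,-1,-1]}' | grep -E "tcp|force"
python3 go.py 508 111 133
```

```text
tcp_pos: [543.3, 110.7, 261.0]
wrist_force: [-0.4, 0.5, 0.1]
grasp_force: 0.0
tcp_pos: [508.1, 112.9, 200.0]
wrist_force: [-11.6, 0.9, 8.1]
grasp_force: 6.4
tcp_pos: [505.8, 112.6, 143.8]
wrist_force: [-3.7, 0.4, 4.5]
grasp_force: 2.3
t 4.6 tcp [505.8 112.6 143.8] F [-3.7  0.4  4.5] gap -0.0 grip 2.3 yawY 20.31
tool delta [-2.3  1.5 10.8]
```

```bash

python3 -m jog '{"dp":[[0,0,2],[0,0,2],[0,0,2],[0,0,1],[0,0,1]],"roll":[0,0,0,0,0],"gripper":[-1,-1,-1,-1,-1]}' | grep -E "tcp|force"
python3 -m jog '{"dp":[[0,0,1],[0,0,1],[0,0,1],[0,0,0.5],[0,0,0.5]],"roll":[0,0,0,0,0],"gripper":[-1,-1,-1,-1,-1]}' | grep -E "tcp|force"
```

```text
tcp_pos: [507.2, 112.3, 136.5]
wrist_force: [-3.7, 0.9, 4.4]
grasp_force: 2.1
tcp_pos: [507.3, 112.3, 134.4]
wrist_force: [-8.3, 0.2, 17.4]
grasp_force: 9.3
```

```bash

python3 -m jog '{"dp":[[0,0,0.5],[0,0,0.5],[0,0,0],[0,0,0],[0,0,0]],"roll":[0,0,0,0,0],"gripper":[-1,-1,-1,-1,-1]}' | grep -E "tcp|force"
python3 -m jog '{"dp":[[0,0,-5],[0,0,-25],[0,0,-30],[0,0,-30],[0,0,-30]],"roll":[0,0,0,0,0],"gripper":[-1,-1,-1,-1,-1]}' | grep -E "tcp|force"
python3 -m jog '{"dp":[[8,-25,0],[10,-30,0],[10,-30,0],[10,-30,0],[0,0,0]],"roll":[0,0,0,0,0],"gripper":[-1,-1,-1,0,0]}' | grep -E "tcp|force"
python3 - <<'E'
from cell import bot
import cv2,numpy as np
t=bot.camera("top")[0][:,:,::-1];s=bot.camera("side")[0][:,:,::-1]
c=np.zeros((600,800,3),np.uint8)
a=cv2.resize(t[125:233,210:280],None,fx=5,fy=5,interpolation=cv2.INTER_CUBIC);c[:540,:350]=a
a=cv2.resize(s[140:215,250:345],None,fx=4.7,fy=4.7,interpolation=cv2.INTER_CUBIC);c[:a.shape[0],353:353+a.shape[1]]=a
cv2.imwrite("pics/crop1.png",c)
E
python3 go.py 471.1 -262.2 180
```

```text
tcp_pos: [507.3, 112.3, 134.4]
wrist_force: [-9.8, 0.8, 20.8]
grasp_force: 10.7
tcp_pos: [507.6, 111.9, 251.9]
wrist_force: [-0.2, 0.1, 0.9]
grasp_force: 0.0
tcp_pos: [383.2, 107.9, 250.2]
wrist_force: [0.3, -0.6, -0.1]
grasp_force: 0.0
t 7.2 tcp [386.6 107.9 251.4] F [0.1 0.4 0.3] gap 42.3 grip 0.0 yawY 20.27
tool delta [-376.4  -49.1   71.6]
```

View pics/crop1.png

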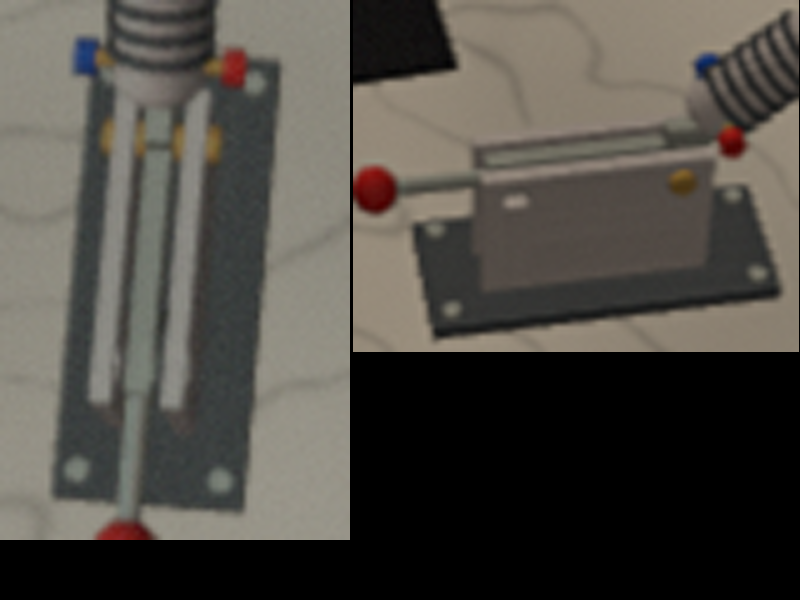

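The lever is level and daylight shows through the lock hole (crop 515,202), so the holes line up. I'll refit the stand with these points and head for the pin.

```bash
cat > fit2.py <<'E'
from h import *
A=lambda x,y:(210+x/5,125+y/5)
D=lambda x,y:(250+(x-353)/4.7,140+y/4.7)
st=[("top",A(53,496),(-60,50,12)),("top",A(243,511),(-60,-50,12)),("top",A(280,62),(180,-50,12)),
("top",A(162,409),(-22,-12,118)),("top",A(187,410),(-22,-22,118)),("top",A(88,403),(-22,22,118)),("top",A(112,405),(-22,12,118)),
("side",D(413,228),(-60,50,12)),("side",D(433,328),(-60,-50,12)),("side",D(779,290),(180,-50,12)),("side",D(748,187),(180,50,12)),
("side",D(515,202),(0,-22,100)),("side",D(376,189),(-90,0,100))]
for n in("top","side",None):
    o=[q for q in st if n in(None,q[0])]
    v,r=fit(o,[600,105,-.06]);print(n,v,W(v,(0,-22,100)),r.tolist())
np.save("v.npy",v)
E
python3 fit2.py
python3 -m jog '{"dp":[[-30,-4,0],[-38,-5,0],[-38,-5,0],[-38,-5,0],[-38,-5,0]],"roll":[0,0,0,0,0],"gripper":[0,0,0,0,0]}' |grep tcp
python3 -m jog '{"dp":[[-38,-5,0],[-38,-5,0],[-38,-5,0],[-38,-5,0],[-30,-4,0]],"roll":[0,0,0,0,0],"gripper":[0,0,0,0,0]}' |grep tcp
python3 -m jog '{"dp":[[-12,-2,0],[0,0,20],[0,0,20],[0,0,20],[0,0,10]],"roll":[0,0,0,0,0],"gripper":[0,0,0,0,0]}' |grep tcp
python3 go.py 471.1 -262.2 180
```

```text
top [ 5.97241230e+02  1.04583276e+02 -5.53137461e-02] [596.02494805  82.61692329 100.        ] [[-0.3, 0.6], [0.4, 0.4], [0.2, -0.4], [0.0, -0.2], [-0.7, -0.1], [0.4, -0.0], [-0.1, -0.1]]
side [ 6.02431099e+02  1.06016226e+02 -6.83520309e-02] [600.92852517  84.06759797 100.        ] [[-0.5, -1.2], [-0.3, 0.7], [0.8, 0.2], [0.3, -0.4], [0.2, -0.3], [-0.4, 0.4]]
None [ 5.98689349e+02  1.04624340e+02 -5.91900539e-02] [597.38792814  82.66286674 100.        ] [[-0.4, -0.1], [0.3, -0.1], [0.5, -0.9], [0.0, -0.8], [-0.8, -0.7], [0.4, -0.7], [-0.2, -0.8], [-1.6, -0.6], [-1.2, 1.3], [-0.2, 0.3], [-0.9, -0.2], [-0.8, 0.2], [-1.5, 1.1]]
tcp_pos: [428.4, -73.5, 251.5]
tcp_pos: [468.6, -253.7, 250.9]
tcp_pos: [469.0, -261.3, 178.9]
t 8.7 tcp [ 469.  -261.3  178.9] F [-0.2  0.  -0.7] gap 42.3 grip 0.0 yawY 20.29
tool delta [-1.5  1.7 -1.1]
```

```bash

python3 -m jog '{"dp":[[-1,1,10],[-0.5,0.7,20],[0,0,20],[0,0,20],[0,0,20]],"roll":[0,0,0,0,0],"gripper":[0,0,0,0,0]}' |grep -E "tcp|wrist"
python3 -m jog '{"dp":[[0,0,20],[0,0,17],[0,0,15],[0,0,10],[0,0,5]],"roll":[0,0,0,0,0],"gripper":[0,0,0,0,0]}' |grep -E "tcp|wrist"
python3 - <<'E'
from cell import bot
import cv2,numpy as np
t=bot.camera("top")[0][:,:,::-1];s=bot.camera("side")[0][:,:,::-1]
c=np.zeros((320,800,3),np.uint8)
a=cv2.resize(t[215:285,340:450],None,fx=4,fy=4,interpolation=cv2.INTER_CUBIC);c[:280,:440]=a
a=cv2.resize(s[240:320,230:320],None,fx=4,fy=4,interpolation=cv2.INTER_CUBIC);c[:,440:]=a
cv2.imwrite("pics/crop2.png",c)
E
python3 go.py 471.1 -262.2 22
```

```text
tcp_pos: [472.6, -263.3, 91.2]
wrist_force: [-1.1, -0.7, -0.3]
tcp_pos: [471.5, -262.7, 23.5]
wrist_force: [0.6, 0.1, -0.0]
t 9.8 tcp [ 471.4 -262.7   23.8] F [ 0.  -0.1 -0.5] gap 42.8 grip 0.0 yawY 20.27
tool delta [ 0.6 -0.1  1.8]
```

View pics/crop2.png

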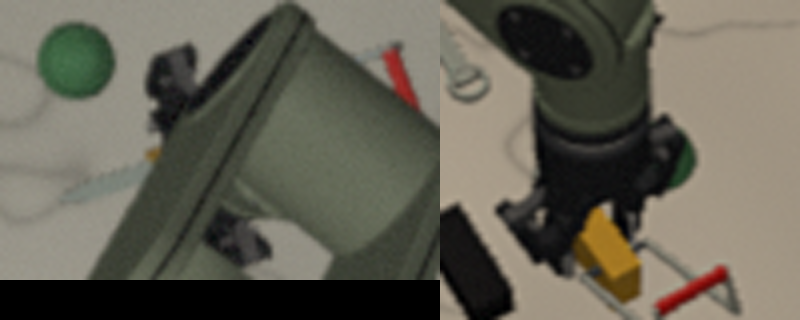

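The fingers straddle the yellow head and nothing is touching. I'll close on it.

```bash

python3 -m jog '{"dp":[[0,0,1.8],[0,0,0],[0,0,0],[0,0,0],[0,0,0]],"roll":[0,0,0,0,0],"gripper":[-0.5,-1,-1,-1,-1]}' 60|grep -E "tcp|force|gap"
python3 -m jog '{"dp":[[0,0,0],[0,0,0],[0,0,0],[0,0,0],[0,0,0]],"roll":[0,0,0,0,0],"gripper":[-1,-1,-1,-1,-1]}' |grep -E "tcp|force|gap"
python3 -m jog '{"dp":[[0,0,-10],[0,0,-25],[0,0,-30],[0,0,-30],[0,0,-25]],"roll":[0,0,0,0,0],"gripper":[-1,-1,-1,-1,-1]}' |grep -E "tcp|force|gap|rot"
```

```text
tcp_pos: [472.1, -263.3, 23.2]
wrist_force: [0.1, -0.5, 1.7]
finger_gap: 23.5
grasp_force: 59.3
tcp_pos: [472.1, -263.3, 23.2]
wrist_force: [0.8, 0.0, 5.2]
finger_gap: 23.4
grasp_force: 59.7
tcp_pos: [470.5, -261.9, 142.9]
ee_rot: [0.572, 0.821, 0.0, -0.001]
wrist_force: [0.5, -0.4, -3.6]
finger_gap: 23.5
grasp_force: 59.1
```

```bash

python3 -m jog '{"dp":[[0,0,0],[0,0,0],[0,0,0],[0,0,0],[0,0,0]],"roll":[5,6,6,5,1.7],"gripper":[-1,-1,-1,-1,-1]}' |grep -E "tcp|wrist|gap|rot"
python3 go.py 591 -25.2 117
```

```text
tcp_pos: [470.2, -261.7, 141.3]
ee_rot: [0.728, 0.685, -0.0, -0.002]
wrist_force: [-0.1, 0.6, -3.4]
finger_gap: 23.6
t 11.8 tcp [ 470.2 -261.7  141.3] F [-0.1  0.6 -3.4] gap 23.6 grip 59.1 yawY -3.51
tool delta [243.4 106.2  24.5]
```

```bash

python3 -m jog '{"dp":[[20,10,0],[26,12,0],[26,12,0],[26,12,0],[26,12,0]],"roll":[0,0,0,0,0],"gripper":[-1,-1,-1,-1,-1]}' |grep -E "tcp|wrist"
python3 -m jog '{"dp":[[26,12,0],[26,12,0],[26,12,0],[26,12,0],[15.4,0.2,8]],"roll":[0,0,0,0,0],"gripper":[-1,-1,-1,-1,-1]}' |grep -E "tcp|wrist"
python3 -m jog '{"dp":[[0,0,8],[0,0,8.5],[0,0,0],[0,0,0],[0,0,0]],"roll":[0,0,0,0,0],"gripper":[-1,-1,-1,-1,-1]}' |grep -E "tcp|wrist"
python3 go.py 591 -25.2 117
python3 - <<'E'
from cell import bot
import cv2,numpy as np
t=bot.camera("top")[0][:,:,::-1];s=bot.camera("side")[0][:,:,::-1]
c=np.zeros((560,800,3),np.uint8)
a=cv2.resize(t[165:235,225:285],None,fx=8,fy=8,interpolation=cv2.INTER_CUBIC)[:,:];c[:,:480]=a
a=cv2.resize(s[165:235,262:302],None,fx=8,fy=8,interpolation=cv2.INTER_CUBIC);c[:,480:]=a
cv2.imwrite("pics/crop3.png",c)
E
```

```text
tcp_pos: [536.3, -141.0, 141.7]
wrist_force: [-0.5, -0.4, -4.0]
tcp_pos: [593.6, -24.4, 135.0]
wrist_force: [0.4, -0.5, -3.3]
tcp_pos: [592.1, -27.2, 118.2]
wrist_force: [0.6, -0.8, -2.4]
t 13.3 tcp [592.1 -27.2 118.2] F [ 0.6 -0.8 -2.4] gap 23.8 grip 59.4 yawY -3.5
tool delta [ 2.  -1.3  1.2]
```

View pics/crop3.png

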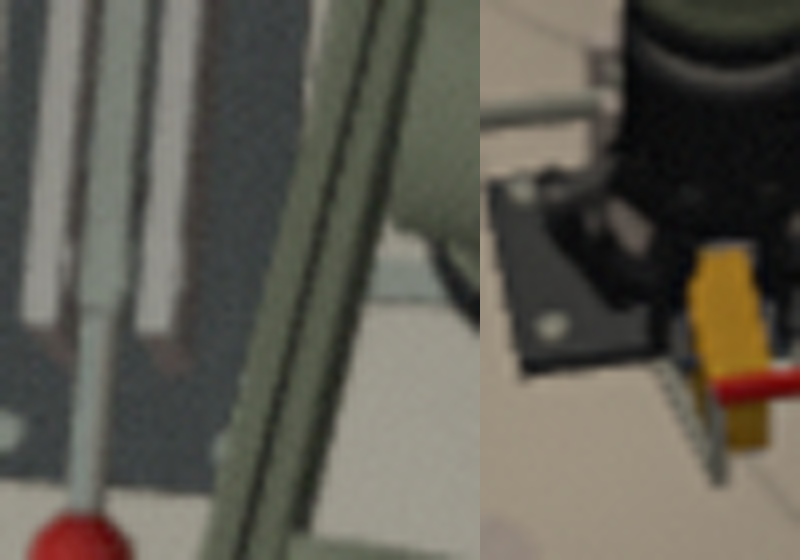

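```bash
python3 - <<'E'
from h import *
a=np.radians(-3.5+90); v=[592.1,-27.2,a]
for n,P in(("tip",(78,0,-16)),("shankroot",(16,0,-10)),("legcorner+",(-130,25,75.3)),("bar+",(-114.5,25,101)),("backbot+",(-44,12,-22)),("backbot-",(-44,-12,-22)),("backtop+",(-44,12,22)),("backtop-",(-44,-12,22))):
    w=W(v,P,117.2);s=proj("side",w);t=proj("top",w)
    print(n,"side crop",((s-[262,165])*8+[480,0]).round(),"top crop",((t-[225,165])*8).round(), "top px",t.round(1))
v=np.load("v.npy")
for x in(596,598,600):
  w=np.array([x,82.7,100]);print(x,proj("side",w),proj("top",w))
E
```

```text
tip side crop [671. 204.] top crop [290. 269.] top px [261.3 198.6]
shankroot side crop [701. 316.] top crop [497. 282.] top px [287.1 200.3]
legcorner+ side crop [712. 486.] top crop [1028.  370.] top px [353.5 211.3]
bar+ side crop [706. 400.] top crop [986. 354.] top px [348.3 209.3]
backbot+ side crop [697. 467.] top crop [692. 343.] top px [311.5 207.9]
backbot- side crop [763. 459.] top crop [698. 264.] top px [312.2 198.1]
backtop+ side crop [700. 388.] top crop [703. 324.] top px [312.9 205.5]
backtop- side crop [768. 380.] top crop [709. 242.] top px [313.7 195.3]
596 [283.20304826 183.2387362 ] [247.89361616 198.80965313]
598 [283.84137499 183.13601671] [247.91554821 197.98422386]
600 [284.47945664 183.03333665] [247.9374705  197.15916221]
```

Side residuals on the held pin show a bias of about +0.8 px, and the top view of the shank about +0.5 px. Corrected, the hole sits at x ≈ 597.5, so I shift about -1 mm in tool y and 1 mm down, then advance gently.

```bash

python3 -m jog '{"dp":[[4,-0.5,0.5],[6,-0.6,0.5],[6,0,0],[6,0,0],[5,0,0]],"roll":[0,0,0,0,0],"gripper":[-1,-1,-1,-1,-1]}' |grep -E "tcp|wrist"
python3 -m jog '{"dp":[[2,0,0],[2,0,0],[2,0,0],[2,0,0],[2,0,0]],"roll":[0,0,0,0,0],"gripper":[-1,-1,-1,-1,-1]}' |grep -E "tcp|wrist"
python3 go.py 597.5 10 117.2
```

```text
tcp_pos: [592.6, 1.7, 117.0]
wrist_force: [0.1, -0.8, -2.9]
tcp_pos: [593.2, 10.8, 117.0]
wrist_force: [-0.2, 0.1, -3.5]
t 14.4 tcp [593.2  10.8 117. ] F [-0.2  0.1 -3.5] gap 23.3 grip 59.4 yawY -3.44
tool delta [-0.5  4.3 -0.2]
```

```bash

python3 -m jog '{"dp":[[2,0,0],[2,0,0],[2,0,0],[2,0,0],[2,0,0]],"roll":[0,0,0,0,0],"gripper":[-1,-1,-1,-1,-1]}' |grep -E "tcp|wrist"
python3 -m jog '{"dp":[[2,0,0],[2,0,0],[2,0,0],[2,0,0],[2,0,0]],"roll":[0,0,0,0,0],"gripper":[-1,-1,-1,-1,-1]}' |grep -E "tcp|wrist"
```

```text
tcp_pos: [593.8, 20.9, 117.0]
wrist_force: [1.0, 0.5, -2.5]
tcp_pos: [594.4, 30.9, 117.0]
wrist_force: [0.5, 0.6, -3.1]
```

```bash

python3 -m jog '{"dp":[[2,0,0],[2,0,0],[2,0,0],[2,0,0],[2,0,0]],"roll":[0,0,0,0,0],"gripper":[-1,-1,-1,-1,-1]}' |grep -E "tcp|wrist"
python3 -m jog '{"dp":[[2,0,0],[2,0,0],[2,0,0],[2,0,0],[2,0,0]],"roll":[0,0,0,0,0],"gripper":[-1,-1,-1,-1,-1]}' |grep -E "tcp|wrist"
```

```text
tcp_pos: [595.0, 40.9, 117.0]
wrist_force: [-0.8, 0.1, -3.3]
tcp_pos: [595.6, 50.9, 117.0]
wrist_force: [-0.2, 0.3, -3.4]
```

```bash

python3 -m jog '{"dp":[[2,0,0],[2,0,0],[2,0,0],[2,0,0],[1,0,0]],"roll":[0,0,0,0,0],"gripper":[-1,-1,-1,-1,-1]}' |grep -E "tcp|wrist"
python3 -m jog '{"dp":[[1,0,0],[1,0,0],[1,0,0],[1,0,0],[0,0,0]],"roll":[0,0,0,0,0],"gripper":[-1,-1,-1,-1,-1]}' |grep -E "tcp|wrist"
```

```text
tcp_pos: [596.1, 59.9, 117.0]
wrist_force: [0.3, -0.3, -3.3]
tcp_pos: [596.3, 63.8, 117.0]
wrist_force: [0.2, 0.0, -2.8]
```

```bash

python3 -m jog '{"dp":[[1,0,0],[1,0,0],[0,0,0],[0,0,0],[0,0,0]],"roll":[0,0,0,0,0],"gripper":[-1,-1,-1,-1,-1]}' |grep -E "tcp|wrist"
python3 -m jog '{"dp":[[1,0,0],[0.5,0,0],[0,0,0],[0,0,0],[0,0,0]],"roll":[0,0,0,0,0],"gripper":[-1,-1,-1,-1,-1]}' |grep -E "tcp|wrist"
python3 -m jog '{"dp":[[1,0,0],[0.5,0,0],[0,0,0],[0,0,0],[0,0,0]],"roll":[0,0,0,0,0],"gripper":[-1,-1,-1,-1,-1]}' |grep -E "tcp|wrist"
```

```text
tcp_pos: [596.5, 65.7, 117.0]
wrist_force: [-0.5, 0.5, -4.1]
tcp_pos: [596.6, 66.9, 117.0]
wrist_force: [-0.3, -1.9, -2.6]
tcp_pos: [596.5, 67.0, 117.0]
wrist_force: [-1.1, -6.1, -2.6]
```

Contact at y ≈ 66.9, where the head should meet the cheek. I'll press a little more, release, lift clear and look.

```bash

python3 -m jog '{"dp":[[1,0,0],[0.5,0,0],[0.5,0,0],[0,0,0],[0,0,0]],"roll":[0,0,0,0,0],"gripper":[-1,-1,-1,-1,-1]}' |grep -E "tcp|wrist"
python3 -m jog '{"dp":[[0,0,0],[0,0,0],[0,0,0],[0,0,0],[0,0,0]],"roll":[0,0,0,0,0],"gripper":[-0.15,-0.15,-0.15,-0.15,-0.15]}' |grep -E "tcp|wrist|gap"
python3 -m jog '{"dp":[[-3,0,-5],[0,0,-20],[0,0,-30],[0,0,-35],[0,0,-40]],"roll":[0,0,0,0,0],"gripper":[-0.15,-0.15,-0.15,-0.15,-0.15]}' |grep -E "tcp|wrist"
python3 -m jog '{"dp":[[0,0,-20],[-30,-5,0],[-35,-5,0],[-45,0,0],[-45,0,0]],"roll":[0,0,0,0,0],"gripper":[-1,-1,-1,-1,-1]}' |grep -E "tcp|wrist"
python3 -m jog '{"dp":[[-45,0,0],[-30,0,0],[0,0,0],[0,0,0],[0,0,0]],"roll":[0,0,0,0,0],"gripper":[-1,-1,-1,-1,-1]}' |grep -E "tcp|wrist"
python3 - <<'E'
from cell import bot
import cv2,numpy as np
t=bot.camera("top")[0][:,:,::-1];s=bot.camera("side")[0][:,:,::-1]
c=np.zeros((540,800,3),np.uint8)
a=cv2.resize(t[145:235,220:287],None,fx=6,fy=6,interpolation=cv2.INTER_CUBIC);c[:,:402]=a
a=cv2.resize(s[145:235,255:321],None,fx=6,fy=6,interpolation=cv2.INTER_CUBIC);c[:,404:]=a
cv2.imwrite("pics/crop4.png",c)
E
python3 go.py
```

```text
tcp_pos: [596.6, 67.1, 117.1]
wrist_force: [-1.6, -11.4, -1.7]
tcp_pos: [596.9, 71.1, 117.2]
wrist_force: [-0.3, -0.2, -0.0]
finger_gap: 36.1
tcp_pos: [595.8, 67.6, 247.5]
wrist_force: [0.4, 0.1, 0.6]
tcp_pos: [577.1, -87.6, 267.7]
wrist_force: [0.7, -0.4, 0.6]
tcp_pos: [572.9, -160.3, 267.1]
wrist_force: [0.5, 0.1, -0.4]
t 21.5 tcp [ 573.  -159.9  267.1] F [ 0.5 -0.5 -0.5] gap 0.3 grip 0.0 yawY -3.32
```

View pics/crop4.png

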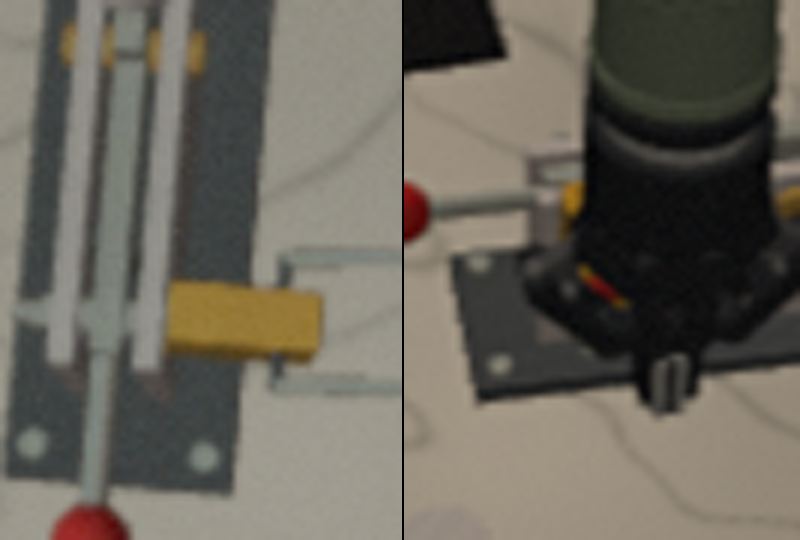

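The top view shows the head against the cheek and the tip out past the far cheek at (20,308), with the ring still open. Next I push the bar from behind along its arc.

```bash

python3 -m jog '{"dp":[[15,3,0],[15,3.5,0],[15,3.5,10],[15,0,15],[0,0,16]],"roll":[0,0,0,0,0],"gripper":[-1,-1,-1,-1,-1]}' |grep -E "tcp|wrist"
python3 -m jog '{"dp":[[10,0,0],[10,0,0],[8,0,0],[5,0,0],[3,0,0]],"roll":[0,0,0,0,0],"gripper":[-1,-1,-1,-1,-1]}' |grep -E "tcp|wrist"
python3 go.py 589 -60 229
```

```text
tcp_pos: [586.4, -98.5, 224.4]
wrist_force: [0.0, 0.3, -1.1]
tcp_pos: [589.5, -67.0, 227.6]
wrist_force: [-1.0, -6.9, 4.2]
t 22.5 tcp [589.5 -67.  227.6] F [-1.  -6.9  4.2] gap -0.1 grip 3.7 yawY -3.4
tool delta [ 6.9 -0.9 -1.5]
```

```bash

python3 -m jog '{"dp":[[5,0,-4.5],[5,0,-4],[5,0,-4],[5,0,-3.5],[6,0,-3]],"roll":[0,0,0,0,0],"gripper":[-1,-1,-1,-1,-1]}' |grep -E "tcp|wrist"
python3 -m jog '{"dp":[[6,0,-3],[6,0,-3],[6,0,-2.5],[6,0,-2],[6,0,-2]],"roll":[0,0,0,0,0],"gripper":[-1,-1,-1,-1,-1]}' |grep -E "tcp|wrist"
```

```text
tcp_pos: [592.0, -43.4, 248.6]
wrist_force: [0.0, -6.1, 6.6]
tcp_pos: [595.0, -13.1, 263.2]
wrist_force: [-0.8, -5.7, 12.5]
```

```bash

python3 - <<'E'
from cell import bot
import cv2,numpy as np
t=bot.camera("top")[0][:,:,::-1];s=bot.camera("side")[0][:,:,::-1]
c=np.zeros((540,800,3),np.uint8)
a=cv2.resize(t[145:235,240:307],None,fx=6,fy=6,interpolation=cv2.INTER_CUBIC);c[:,:402]=a
a=cv2.resize(s[115:205,255:321],None,fx=6,fy=6,interpolation=cv2.INTER_CUBIC);c[:,404:]=a
cv2.imwrite("pics/crop5.png",c)
E
python3 go.py
```

```text
t 23.6 tcp [595.1 -12.3 263.5] F [-0.4 -5.2 12.6] gap -0.0 grip 6.7 yawY -3.48
```

View pics/crop5.png

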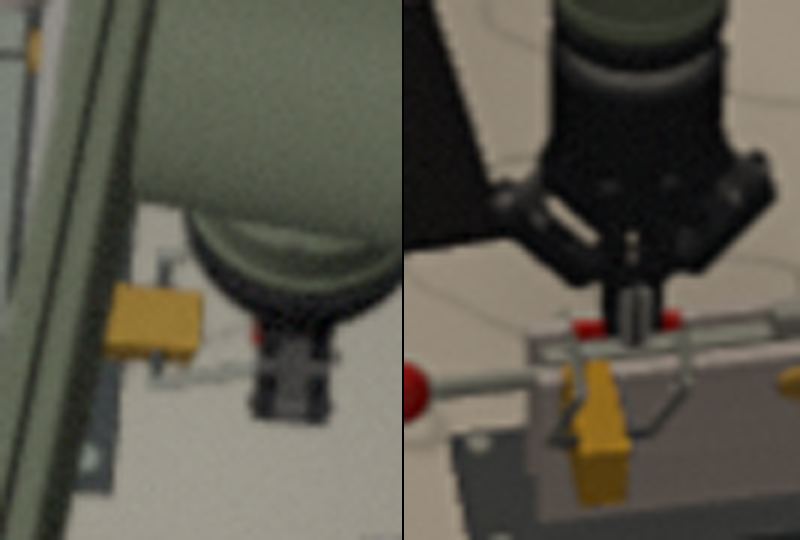

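The finger is behind the red bar (crop 630,325) but its tip is only just below it. I'll back off slightly, go lower and push on.

```bash

python3 -m jog '{"dp":[[-6,0,2],[-4,0,7],[0,0,7],[3,0,0],[5,0,0]],"roll":[0,0,0,0,0],"gripper":[-1,-1,-1,-1,-1]}' |grep -E "tcp|wrist"
python3 -m jog '{"dp":[[6,0,0],[6,0,-1],[6,0,-1],[6,0,-1],[6,0,-0.5]],"roll":[0,0,0,0,0],"gripper":[-1,-1,-1,-1,-1]}' |grep -E "tcp|wrist"
```

```text
tcp_pos: [601.4, -22.1, 257.6]
wrist_force: [-0.0, -19.4, 39.6]
tcp_pos: [606.3, 12.6, 266.1]
wrist_force: [0.5, -7.3, 45.9]
```

```bash

python3 -m jog '{"dp":[[0,0,-5],[0,0,-10],[0,0,-20],[0,0,-20],[0,0,0]],"roll":[0,0,0,0,0],"gripper":[-1,-1,-1,-1,-1]}'
python3 go.py 596.5 67 300
python3 - <<'E'
from cell import bot
import cv2,numpy as np
t=bot.camera("top")[0][:,:,::-1];s=bot.camera("side")[0][:,:,::-1]
c=np.zeros((540,800,3),np.uint8)
a=cv2.resize(t[145:235,240:307],None,fx=6,fy=6,interpolation=cv2.INTER_CUBIC);c[:,:402]=a
a=cv2.resize(s[115:205,255:321],None,fx=6,fy=6,interpolation=cv2.INTER_CUBIC);c[:,404:]=a
cv2.imwrite("pics/crop6.png",c)
E
```

```text
time: 25.1
tcp_pos: [595.6, 17.6, 304.3]
ee_rot: [0.728, 0.685, 0.003, 0.003]
wrist_force: [0.8, -0.0, 1.0]
finger_gap: -0.1
grasp_force: 0.0
t 25.1 tcp [595.6  17.6 304.3] F [ 0.8 -0.   1. ] gap -0.1 grip 0.0 yawY -3.45
tool delta [49.4 -2.1  4.2]
```

View pics/crop6.png

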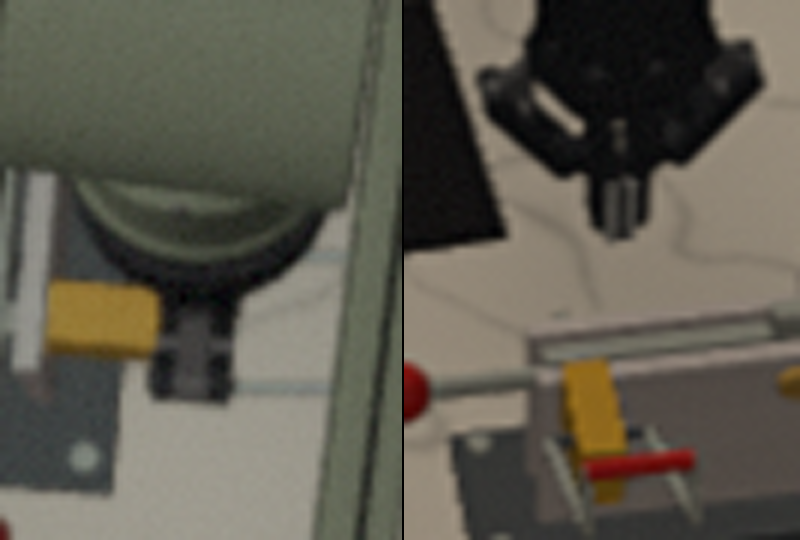

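The ring slipped under the finger and sprang back open (bar at crop 640,463); the pin is still home. I'll retry with the finger lower, hooked further below the bar.

```bash

python3 -m jog '{"dp":[[-20,0,0],[-25,0,0],[-28,0,0],[-28,0,0],[-22,0,0]],"roll":[0,0,0,0,0],"gripper":[-1,-1,-1,-1,-1]}' |grep -E "tcp|wrist"
python3 -m jog '{"dp":[[0,-0.5,15],[0,-0.5,22],[0,-0.5,22],[0,0,20],[0,0,12]],"roll":[0,0,0,0,0],"gripper":[-1,-1,-1,-1,-1]}' |grep -E "tcp|wrist"
python3 go.py 588.7 -66 213
```

```text
tcp_pos: [585.2, -106.1, 297.6]
wrist_force: [-0.1, -0.1, 0.1]
tcp_pos: [582.5, -103.2, 204.5]
wrist_force: [0.2, -0.5, -0.2]
t 26.2 tcp [ 582.5 -103.2  204.5] F [ 0.2 -0.5 -0.2] gap 0.2 grip 0.0 yawY -3.4
tool delta [37.6  3.9 -8.4]
```

```bash

python3 -m jog '{"dp":[[8,1.5,-4],[10,1.5,-4],[8,1,0],[5,0,0],[4,0,0]],"roll":[0,0,0,0,0],"gripper":[-1,-1,-1,-1,-1]}' |grep -E "tcp|wrist"
python3 -m jog '{"dp":[[5,0,-5],[5,0,-4],[5,0,-4],[5,0,-3.5],[5,0,-3]],"roll":[0,0,0,0,0],"gripper":[-1,-1,-1,-1,-1]}' |grep -E "tcp|wrist"
python3 go.py 592 -36 232
```

```text
tcp_pos: [591.9, -71.1, 218.8]
wrist_force: [-0.2, -7.7, 5.4]
tcp_pos: [593.6, -47.1, 239.0]
wrist_force: [0.6, -5.2, 2.6]
t 27.2 tcp [593.6 -47.1 239. ] F [ 0.6 -5.2  2.6] gap 0.2 grip 2.1 yawY -3.49
tool delta [11.  -2.3  7. ]
```

```bash

python3 -m jog '{"dp":[[4,-0.5,0],[5,-0.5,0],[5,0,0],[5,0,0],[5,0,0]],"roll":[0,0,0,0,0],"gripper":[-1,-1,-1,-1,-1]}' |grep -E "tcp|wrist"
python3 go.py 594 -10 240
```

```text
tcp_pos: [592.4, -20.5, 235.9]
wrist_force: [-0.1, -1.6, 2.2]
t 27.7 tcp [592.4 -20.5 235.9] F [-0.1 -1.6  2.2] gap -0.0 grip 1.3 yawY -3.41
tool delta [10.5  1.  -4.1]
```

```bash

python3 -m jog '{"dp":[[6,0,-1],[7,0,-1],[7,0,-1],[7,0,-1],[7,0,-1]],"roll":[0,0,0,0,0],"gripper":[-1,-1,-1,-1,-1]}' |grep -E "tcp|wrist"
python3 -m jog '{"dp":[[7,0,-1],[7,0,-1],[7,0,0],[7,0,0],[7,0,0]],"roll":[0,0,0,0,0],"gripper":[-1,-1,-1,-1,-1]}' |grep -E "tcp|wrist"
python3 go.py 599 75 238
```

```text
tcp_pos: [594.7, 13.6, 241.5]
wrist_force: [-0.5, -1.5, 0.8]
tcp_pos: [596.7, 48.3, 243.2]
wrist_force: [-0.1, -0.7, -1.1]
t 28.7 tcp [596.7  48.3 243.2] F [-0.1 -0.7 -1.1] gap 0.2 grip 0.5 yawY -3.43
tool delta [26.8  0.7  5.2]
```

```bash

python3 -m jog '{"dp":[[7,0,1],[7,0,1],[7,0,1.5],[7,0,1.5],[7,0,1.5]],"roll":[0,0,0,0,0],"gripper":[-1,-1,-1,-1,-1]}' |grep -E "tcp|wrist"
python3 -m jog '{"dp":[[7,0,2],[7,0,2],[6,0,2],[5,0,1],[0,0,0]],"roll":[0,0,0,0,0],"gripper":[-1,-1,-1,-1,-1]}' |grep -E "tcp|wrist"
python3 -m jog '{"dp":[[0,0,0],[0,0,-10],[0,0,-25],[0,0,-30],[0,0,-30]],"roll":[0,0,0,0,0],"gripper":[-1,-1,-1,-1,-1]}' |grep -E "tcp|wrist"
python3 -m jog '{"dp":[[-10,-30,0],[-10,-40,0],[-10,-40,0],[-10,-40,0],[-10,-40,0]],"roll":[0,0,0,0,0],"gripper":[-1,-1,-1,-1,-1]}' |grep -E "tcp|wrist"
python3 -m jog '{"dp":[[-30,-20,0],[-40,0,0],[-40,0,0],[-40,0,0],[-40,0,0]],"roll":[0,0,0,0,0],"gripper":[-1,-1,-1,-1,-1]}' |grep -E "tcp|wrist"
python3 -m jog '{"dp":[[-30,0,0],[0,0,0],[0,0,0],[0,0,0],[0,0,0]],"roll":[0,0,0,0,0],"gripper":[-1,-1,-1,-1,-1]}' |grep -E "time|tcp|wrist"
python3 - <<'E'
from cell import bot
import cv2,numpy as np
t=bot.camera("top")[0][:,:,::-1];s=bot.camera("side")[0][:,:,::-1]
c=np.zeros((600,800,3),np.uint8)
a=cv2.resize(t[145:235,205:272],None,fx=4.5,fy=4.5,interpolation=cv2.INTER_CUBIC);c[:a.shape[0],:a.shape[1]]=a
a=cv2.resize(s[130:215,245:345],None,fx=4.5,fy=4.5,interpolation=cv2.INTER_CUBIC);c[:a.shape[0],310:310+a.shape[1]]=a
c[410:600,0:253]=cv2.resize(t,(253,190));c[410:600,260:513]=cv2.resize(s,(253,190))
cv2.imwrite("pics/crop7.png",c)
E
```

```text
tcp_pos: [599.1, 83.3, 236.9]
wrist_force: [0.2, -0.3, -0.1]
tcp_pos: [600.3, 108.3, 229.7]
wrist_force: [0.3, -1.0, 0.6]
tcp_pos: [600.4, 107.1, 326.8]
wrist_force: [0.7, -0.1, 0.3]
tcp_pos: [406.4, 68.5, 325.9]
wrist_force: [0.7, -0.0, 1.0]
tcp_pos: [376.2, -121.3, 326.4]
wrist_force: [0.5, -0.1, -0.6]
time: 31.7
tcp_pos: [374.8, -148.5, 325.2]
wrist_force: [0.5, 0.1, -0.1]
```

View pics/crop7.png

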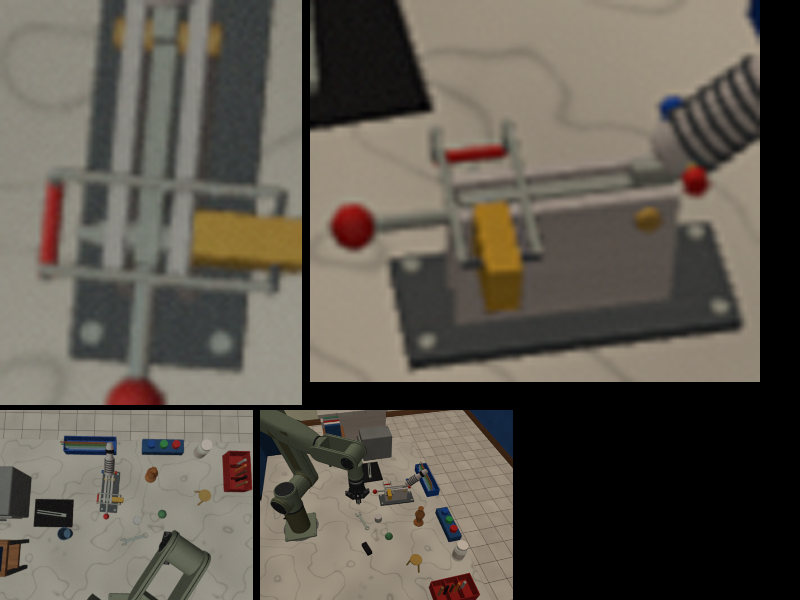

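```bash
python3 - <<'E'
from h import *
w=W([596.5,67,np.radians(86.5)],(91,0,-16),116.5)
print(proj("side",w),"obs 281.7,164;",proj("top",w),"obs",205+51/4.5,145+222/4.5)
print(bot.get_state()['wrist_force'])
E
```

```text
[279.58073758 165.7935697 ] obs 281.7,164; [216.61206202 195.70587155] obs 216.33333333333334 194.33333333333334
[-0.27509534  0.02354837  0.33467739]
```

```bash
python3 -c "
from cell import bot
print(bot.job_done())"
```

```text
the job is handed in; nothing more can be done
None
```

The lever is down on its stop, the pin is fully home with its head against the stand, and the ring is snapped shut over the pin's end; the job was handed in at about 32 s. The first ring push slipped and peaked near 46 N at the wrist, so I redid it with the finger lower. In the last pictures the other things on the bench look undisturbed, though I did not measure them again.

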